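Load the blue-capped test cartridge into bay three of the tester

TASK

The blue-capped test cartridge lies at one end of the tester's loading ledge, and its test is booked on bay three. Without ever picking it up, push it along the ledge with a fingertip until it stands in front of the third bay from the left as you face the tester (count filled and empty bays alike), then push it into that bay until it is fully home and the contact block at the back has been pushed back as far as it goes. Leave the other cartridges and the label roll where they are.

Things in the scene. Friction and masses are not known exactly. Their poses are not given: they have to be found in the camera images.
- tester: White six-bay cartridge tester, fixed to the worktop, turned up to 0.2 rad. Origin at worktop height, mid-width, below the front ends of the bay dividers; x points away from the robot into the bays, y left, z up. Behind the bays, x = 60 to 150 mm, is the housing, 361 mm wide, top at z = 68. Filled bays hold grey-capped cartridges.
- ledge_mid (a point): Middle of the loading ledge: flat steel floor 12 mm above the worktop, 60 mm deep (tester x = -60 to 0 mm), 361 mm long (y = -180 to 180), open at both ends. A lip 6 mm thick and 5 mm high runs along its robot side. Its ends, |y| > 121, lie beyond the bays.
- rail_mid (a point): Rail along the far side of the ledge: the round front ends of seven upright dividers, each 7 mm thick, tops 22 mm above the ledge floor, at tester y = 117, 78, 39, 0, -39, -78, -117 mm, running back from x = 0 to 60. Between them are six bays 32 mm wide, open in front and above, floor level with the ledge. This point is on the middle divider's front, at floor height.
- bay3_mouth (a point): Mouth of bay 3, the third from the left (tester y = +19.5 mm): a point on the floor (12 mm above the worktop) midway between its two dividers' front ends. The bay runs from here along the tester's x axis. Bays 2 and 5 are filled.
- bay3_contact (a joint): Black contact block with brass strips across the back of bay 3: a stiff slide that yields to about 2.5 N and stays where it is left. 0 m: its face is 48 mm behind the bay mouth; 0.010 m: pushed back to its stop, face 58 mm behind the mouth. The cartridge's nose pushes it.
- blue_cartridge: The cartridge to load: loose white block, 56 long (x) x 28 wide (y) x 22 mm high, with a blue cap 6 mm higher on its rear half; about 60 g. Origin: centre of the underside. x points from the flat ribbed rear face (-28 mm) to the round-cornered nose (+28), which faces the rail; it lies at the left or the right end of the ledge. Fully home, its origin is 30 mm behind the mouth.
- red_cartridge: A loose cartridge of the same shape with a red cap, lying at the other end of the ledge. To be left alone. Same axes and origin.
- loaded_a: A grey-capped cartridge of the same shape, loose but fully home in bay 2. To be left alone.
- loaded_b: A grey-capped cartridge of the same shape, loose but fully home in bay 5. To be left alone.
- label_roll: Loose roll of white labels, 64 mm across, 32 mm high, lying flat to the left of the tester, near the steel jar. Origin: centre of the underside. To be left alone.

How it is judged:
By the outcome, as a careful person would: the job done as asked, in the order asked, and still so for the second after the job is handed in, with the robot touching nothing.
It also fails if it takes over 48 s, if anything falls off the work surface, if the arm or the gripper's body presses on something with over 40 N, if the wrist force passes 120 N, or if a joint passes its speed limit or range.

ROBOT

A 6-joint arm with a two-finger parallel gripper is mounted at the origin on a cart in front of the work surface, level with it; the furniture and walls round the work are solid. World frame = base frame: x ahead of the robot, y to its left, z up, the work surface at z = 0. Lengths are in mm, angles in rad, forces in N, time in s.
With the tool pointing down it reaches from about 350 to 875 mm from the base axis. Payload 4.2 kg.
Tool frame: the origin (TCP) lies midway between the tips of the shut fingers; the grasp point (between the pads) lies 19 mm behind it; z points along the fingers, y is the line along which they close (so a half turn about z gives the same grasp; the last joint's range is limited). The gripper opens to 85 mm and grips with 20 to 120 N. Pads are 22 mm wide; open, the fingers measure 114 mm over their backs; the gripper's body (76 mm by 85 mm) begins 54 mm behind the grasp point. The pads swing forward as they close: fully open they stand 13 mm farther back than shut.
Start: joints at [1.495, 0.385, 0.008, 0, -1.194, -0.259], TCP at [205.33, 590.287, 231.312] pointing down, gripper open.
Joint ranges: [-3.14, 3.14], [-1.21, 2.06], [-1.07, 1.41], [-3.16, 2.05], [-2.99, -0.16], [-3.1, 3.1]. Speed limits (rad/s): [2.79, 2.79, 3.14, 3.14, 3.14, 3.14].

INTERFACE

Orientations are given as a unit quaternion [x, y, z, w].
In Python, from bench import read_state, get_image, job_done gives the robot as it stands.
- The arm moves only by the tool servo_tool, never from a script. Its arguments are lists of equal length, an entry for each row: "rotation": the turn, a rotation vector about the world's x, y, z scaled (see below), a list of three; "slide": the shift along the world's x, y, z scaled (see below), a list of three; "grip": the opening, from -1 (shut) to 1 (fully open). In form: {"rotation": [[rx, ry, rz], ...], "slide": [[tx, ty, tz], ...], "grip": [grip, ...]}. A call has 1 to 8 rows; each row is the pose to reach, as a shift and turn from the pose commanded when the call began, turning the shorter way round; what a row does not reach only later rows make up. The controller multiplies each number of a shift by 0.2 m and each number of a turn by 360 degrees. A row lasts 1/8 s, in which the tool goes at most 62.5 mm and 10.7 degrees, less where a joint would pass 70% of its speed; a pose out of reach is approached as far as the arm can. A call with a number of a shift or a turn outside -1 to 1 is refused whole. A call with a gripper value outside its range is refused whole. The fingers move at their own pace and stop on an object; the grip force is fixed at half the most. Time passes only in rows, so rows that repeat a pose let the fingers close. It gives the time, the measured TCP pose, the force, the opening and the grip force at its end, in the units of the state.
- read_state(): the state, without advancing time (a new reading comes with each control period).
- get_image(name): name is "scene" or "top" or "wrist"; returns a dict with "image" (400x640x3 uint8, red, green, blue), "depth" (400x640 float32, mm along the optical axis (not along the pixel's ray), 0 where there is no reading), "camera_matrix" (3x3 intrinsics, pixels), "rvec" (rotation vector, rad) and "tvec" (3), from world to camera coordinates, as OpenCV has them; the wrist camera has in their place "hand_eye" (4x4, takes a point from camera to tool coordinates, whose origin is the TCP and whose axes are the flange's). Camera axes: x right, y down, z forward; pixel columns grow to the right and rows downward; lengths in mm; the calibration is good to about 2 mm. A picture is of the moment at which its call begins: read the wrist's pose just before it.
- job_done(): hands the job in; it is judged then, once.
The state is a dict: "clock": time; "joints": joint angles; "joint_vel": joint speeds; "joint_efforts": joint torques, N m; "position": TCP position; "ee_rot": TCP orientation; "contact_force": force on the tool from outside, world axes, zero at the start; "wrist_torque": the same for the moment, N m; "gripper_width": finger opening in mm; "grasp_force": force on a finger pad.
Only numpy, scipy, OpenCV 4.12 (cv2) and the standard library are available. Lean on these libraries where they do the work, as an engineer would, in place of code of your own. Each camera call takes 0.05 s, during which the arm holds its last target. There are 200 camera calls.

## Working session

There is one attempt and no reset: what is moved stays moved. The work goes in short steps, Python scripts to look and compute and a tool call to move; the robot and the scene stay as the last step left them, time stands still between calls to the robot, and variables do not carry over. Pictures are saved under pics/ and viewed, at most 10 in all, crops included, and the job is handed in when it is done.

Besides the shell and the picture viewer there is one more tool, called after "Call:" by a JSON object that holds its "name" and its "arguments", one argument or row to a line. servo_tool: Moves the arm, as the interface text tells. Shifts and turns lie within -1 to 1; 1 stands for 0.2 m of shift or 360 degrees of turn. Its arguments: {"type":"object","properties":{"rotation":{"type":"array","items":{"type":"array","items":{"type":"number","minimum":-1,"maximum":1}}},"slide":{"type":"array","items":{"type":"array","items":{"type":"number","minimum":-1,"maximum":1}}},"grip":{"type":"array","items":{"type":"number"}}},"required":["rotation","slide","grip"]}

```bash
mkdir -p pics
python3 - <<'E'
from bench import *
import cv2,pickle
s=read_state();print(s)
for n in ("scene","top"):
    d=get_image(n);pickle.dump(d,open(n+".pkl","wb"));cv2.imwrite(f"pics/{n}0.png",d["image"][:,:,::-1]);print(n,d["rvec"],d["tvec"],d["camera_matrix"])
E
```

```text
{'clock': 0.0, 'joints': array([ 1.49461933e+00,  3.85518565e-01,  6.61767386e-03, -5.08657261e-04,
       -1.19401690e+00, -2.58599467e-01]), 'joint_vel': array([ 0.00013131, -0.00089581,  0.00020799, -0.00033269, -0.00016747,
       -0.00081573]), 'joint_efforts': array([ 6.31010189e-04, -3.92291236e+01,  1.88402778e+01,  4.18614194e+00,
       -4.66533369e-03,  8.43263592e-06]), 'position': array([205.13560533, 589.74446827, 230.23990735]), 'ee_rot': array([ 9.86007051e-01, -1.66700070e-01, -1.38790110e-04,  1.07785277e-03]), 'contact_force': array([ 0.28007393,  0.63628819, -0.19918359]), 'wrist_torque': array([ 0.02750538,  0.00919583, -0.05601953]), 'grasp_force': 0.0, 'gripper_width': 85.3267548867259}
scene [ 2.19098908 -0.81741824  0.37293933] [-400.68888235  314.03207882  778.44504658] [[432.31877526   0.         323.90936654]
 [  0.         432.31877526 203.49683601]
 [  0.           0.           1.        ]]
top [ 2.182733   -2.17015447  0.09981055] [ 54.8059143  548.52925811 867.20212652] [[367.10313922   0.         321.51264082]
 [  0.         367.10313922 198.79430026]
 [  0.           0.           1.        ]]
```

View pics/scene0.png

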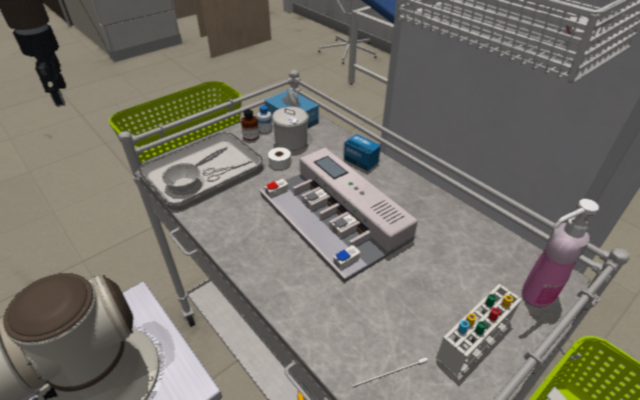

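View pics/top0.png

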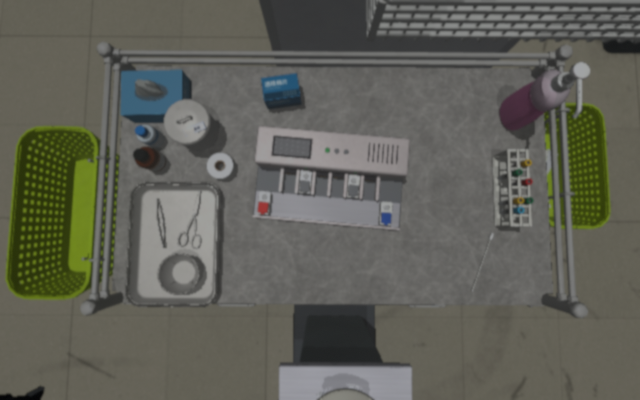

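The blue cartridge is at the right end (top picture, 386,215) and red at the left end (263,205). The grey-capped ones are near (306,182) and (354,186), the roll is at (220,166), and the tester is turned slightly clockwise.

```bash
cat > h.py <<'E'
import numpy as np,cv2,pickle
from scipy.spatial.transform import Rotation as Ro
def cloud(d,T=None):
    "world point per pixel"
    K=d["camera_matrix"];v,u=np.mgrid[:400,:640];z=d["depth"]
    P=np.stack([(u-K[0,2])*z/K[0,0],(v-K[1,2])*z/K[1,1],z],-1)
    if T is not None: W=P@T[:3,:3].T+T[:3,3]
    else:
        R=cv2.Rodrigues(d["rvec"])[0];W=(P-d["tvec"].ravel())@R
    W[z==0]=np.nan
    return W
def wristT(s,d):
    T=np.eye(4);T[:3,:3]=Ro.from_quat(s["ee_rot"]).as_matrix();T[:3,3]=s["position"];return T@d["hand_eye"]
def masks(im):
    h=cv2.cvtColor(im,cv2.COLOR_RGB2HSV)
    b=(h[...,0]>105)&(h[...,0]<130)&(h[...,1]>120)&(h[...,2]>60)
    r=((h[...,0]<8)|(h[...,0]>172))&(h[...,1]>120)&(h[...,2]>60)
    return b,r
E
python3 - <<'E'
from h import *
for n in("top","scene"):
    d=pickle.load(open(n+".pkl","rb"));W=cloud(d);b,r=masks(d["image"])
    reg=(abs(W[...,1])<330)&(W[...,0]>350)&(W[...,0]<800)
    H=reg&(W[...,2]>60)&(W[...,2]<76)
    k,l,st,c=cv2.connectedComponentsWithStats(H.astype(np.uint8));i=1+np.argmax(st[1:,4])
    p=W[l==i];print(n,"housing",len(p),np.median(p[:,2]),cv2.minAreaRect(p[:,:2].astype(np.float32)))
    for m,c in((b,"blue"),(r,"red")):
        q=W[m&reg&(W[...,2]>25)&(W[...,2]<48)];print(c,len(q),np.median(q,0) if len(q) else "", np.ptp(q,axis=0))
    g=reg&(abs(W[...,2])<4); print("table z",np.median(W[reg&(abs(W[...,2])<9)][:,2]))
E
```

```text
top housing 5756 68.36963313942016 ((659.9296875, 33.952178955078125), (360.58062744140625, 90.93574523925781), 85.31999206542969)
blue 75 [501.87584472 -95.41241406  40.56957887] [21.51946861 19.57017916  5.79442203]
red 84 [526.21107416 197.27588447  40.04882354] [24.0835574  19.75375518  7.96141194]
table z 0.46762329635624894
scene housing 3593 68.64623481367276 ((658.2026977539062, 36.137054443359375), (363.4192810058594, 92.88099670410156), 85.7994155883789)
blue 87 [502.5304742  -95.26521738  40.69107058] [28.25919998 22.15030672  7.89216526]
red 57 [525.73369358 198.50499328  40.28343564] [25.92213379 24.15874102  7.47078147]
table z 0.650851319520875
```

Run:
```python
from h import *
W=cloud(pickle.load(open("top.pkl","rb")))
for y in range(-300,651,50):
  print(y,[int(np.nanmax(np.append(W[...,2][(abs(W[...,1]-y)<25)&(abs(W[...,0]-x)<25)],-999))) for x in range(150,651,50)])
```

```text
-300 [-821, -999, -999, 4, 8, 5, 7, 6, 6, 5, 5]
-250 [-823, -999, -77, 4, 4, 6, 5, 5, 5, 5, 4]
-200 [-726, -999, -75, 5, 6, 5, 4, 5, 4, 4, 4]
-150 [5, -999, -77, 5, 4, 4, 5, 20, 17, 71, 72]
-100 [4, -999, -999, 5, 5, 5, 4, 43, 38, 72, 73]
-50 [4, -999, -999, 4, 5, 4, 6, 20, 42, 71, 72]
0 [4, -999, -999, 4, 5, 5, 4, 21, 43, 73, 72]
50 [4, -999, -999, 5, 4, 4, 5, 20, 38, 71, 73]
100 [4, -999, -999, 4, 5, 5, 5, 20, 43, 71, 73]
150 [4, -999, -999, 4, 5, 4, 6, 21, 36, 65, 73]
200 [-738, -999, -999, 5, 5, 4, 4, 43, 44, 16, 72]
250 [-821, -999, -999, 6, 5, 5, 5, 18, 5, 26, 29]
300 [-818, -999, -77, 27, 28, 28, 28, 28, 30, 35, 35]
350 [-820, -999, -75, 28, 39, 40, 10, 12, 19, 36, 98]
400 [-999, -999, -999, 40, 39, 40, 11, 12, 13, 29, 96]
450 [-999, -999, -999, 29, 41, 40, 13, 12, 10, 65, 92]
500 [-999, -999, -999, 28, 28, 28, 28, 28, 29, 64, 91]
550 [-821, 319, -999, 116, 96, 98, 93, 94, 93, 94, 101]
600 [-827, -999, -999, 62, 64, 62, 63, 63, 65, 63, 63]
650 [-999, -999, -999, 65, 54, -999, -999, -999, -999, -999, -999]
```

Call:
{"name": "servo_tool", "arguments": {
  "rotation": [
    [0,0,0],
    [0,0,0],
    [0,0,0],
    [0,0,0]
  ],
  "slide": [
    [0,-0.25,0],
    [0,-0.5,0],
    [0,-0.75,0],
    [0,-1,0]
  ],
  "grip": [-1,-1,-1,-1]
}}

```text
clock: 0.6
position: [205.2, 388.3, 230.8]
ee_rot: [0.986, -0.167, -0.0, 0.0]
contact_force: [-0.3, -0.4, 0.3]
gripper_width: 11.9
grasp_force: 0.0
```

Call:
{"name": "servo_tool", "arguments": {
  "rotation": [
    [0,0,-0.028],
    [0,0,-0.056],
    [0,0,-0.084],
    [0,0,-0.112],
    [0,0,-0.14]
  ],
  "slide": [
    [0.2,-0.2,0],
    [0.4,-0.4,0],
    [0.6,-0.6,0],
    [0.8,-0.8,0],
    [1,-1,0]
  ],
  "grip": [-1,-1,-1,-1,-1]
}}

```text
clock: 1.23
position: [406.2, 188.7, 231.3]
ee_rot: [0.82, -0.573, -0.0, -0.0]
contact_force: [0.8, 0.5, 0.6]
gripper_width: 0.0
grasp_force: 0.0
```

Call:
{"name": "servo_tool", "arguments": {
  "rotation": [
    [0,0,-0.023],
    [0,0,-0.046],
    [0,0,-0.069],
    [0,0,-0.069],
    [0,0,-0.069]
  ],
  "slide": [
    [0.1,-0.25,0],
    [0.2,-0.5,0],
    [0.3,-0.75,0],
    [0.4,-1,0],
    [0.4,-1,0]
  ],
  "grip": [-1,-1,-1,-1,-1]
}}

```text
clock: 1.85
position: [485.7, -12.6, 230.6]
ee_rot: [-0.677, 0.736, 0.0, -0.001]
contact_force: [-1.2, 0.2, -0.1]
gripper_width: -0.0
grasp_force: 0.0
```

Run:
```python
from h import *
from bench import *
s=read_state();d=get_image("wrist");pickle.dump((s,d),open("w1.pkl","wb"))
cv2.imwrite("pics/w1.png",d["image"][:,:,::-1]);W=cloud(d,wristT(s,d))
print(s["position"],Ro.from_quat(s["ee_rot"]).as_matrix().round(3)[:,:2].T,d["hand_eye"].round(2).tolist())
b,r=masks(d["image"])
for m in(b,r):
  q=W[m&(W[...,2]>25)&(W[...,2]<48)];print(len(q),np.median(q,0) if len(q) else "")
```

```text
[485.65006733 -12.62741557 230.55395656] [[-0.083 -0.997  0.001]
 [-0.997  0.083  0.001]] [[0.0, -0.96, -0.29, 73.8], [1.0, 0.0, -0.0, 0.05], [0.0, -0.29, 0.96, -141.72], [0.0, 0.0, 0.0, 1.0]]
717 [503.3699809  -95.42671986  39.07895036]
0
```

View pics/w1.png

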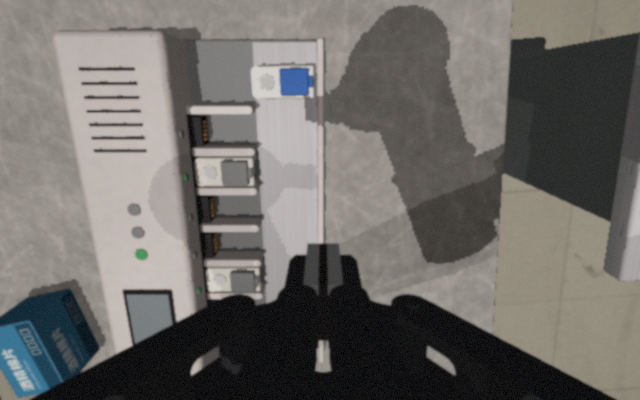

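The wrist view shows blue at (283,82), with its rear against the lip at column 320. Dividers are at rows 110, 152, 192, 228 and 265, and the fingertip is at (322,260).

```bash
cat >> h.py <<'E'
YAW=-0.0785;O=np.array([554.8,42.7])
def R2(): c,s=np.cos(YAW),np.sin(YAW);return np.array([[c,-s],[s,c]])
def tt(W): # world->tester (x,y)
    Q=np.array(W,float).copy();Q[...,:2]=(Q[...,:2]-O)@R2();return Q
def tw(p): return R2()@np.array(p)+O
E
python3 - <<'E'
from h import *
s,d=pickle.load(open("w1.pkl","rb"));Q=tt(cloud(d,wristT(s,d)));b,r=masks(d["image"])
v=np.mgrid[:400,:640][0]; ok=v<240
def f(x0,x1,y0,y1,z0,z1):
    return Q[ok&(Q[...,0]>x0)&(Q[...,0]<x1)&(Q[...,1]>y0)&(Q[...,1]<y1)&(Q[...,2]>z0)&(Q[...,2]<z1)]
for y in(-117,-78,-39,0):
  for x0,x1 in((-8,25),(25,50)):
    p=f(x0,x1,y-7,y+7,30,38);print(y,len(p),p.mean(0).round(1) if len(p) else "",p.min(0).round(1),p.max(0).round(1))
p=f(-70,-50,-110,-20,14.5,22);print("lip",p.mean(0),p.min(0),p.max(0))
p=f(40,75,-170,60,62,72);print("housing front",np.percentile(p[:,0],1))
p=f(-65,5,-165,-120,28,46);print("cart",len(p),cv2.minAreaRect(p[:,:2].astype(np.float32)),p.min(0),p.max(0))
q=Q[b&(Q[...,2]>30)&(Q[...,2]<45)];print("cap",np.median(q,0),cv2.minAreaRect(q[:,:2].astype(np.float32)))
E
```

```text
-117 206 [  13.2 -117.3   33.1] [   1.2 -120.5   31.1] [  25.  -114.    35.4]
-117 218 [  37.6 -117.3   33.2] [  25.  -120.6   30.6] [  49.9 -110.5   35.1]
-78 248 [ 13.3 -77.   33. ] [  1.2 -81.6  30.1] [ 25.  -71.1  35.8]
-78 266 [ 37.6 -77.   32.9] [ 25.  -84.6  30. ] [ 49.9 -71.   34.8]
-39 200 [ 13.  -40.   32.9] [  1.1 -46.   30. ] [ 24.9 -35.9  34.8]
-39 204 [ 37.8 -40.   33.1] [ 25.1 -45.7  30.1] [ 49.7 -32.9  35. ]
0 175 [13.2 -0.6 33. ] [ 1.2 -4.1 30.1] [24.9  3.7 35.4]
0 188 [37.8 -0.5 32.9] [25.  -4.2 30.1] [49.9  6.1 35.3]
lip [-61.73511885 -68.04019713  16.02333497] [ -64.22101059 -109.98372387   14.55142957] [-58.8823529  -20.03297526  18.46250287]
housing front 60.905757518409125
cart 2021 ((-25.813182830810547, -137.5641326904297), (34.937923431396484, 60.840126037597656), 89.72118377685547) [ -56.29336927 -155.09874501   28.11399717] [   4.69074885 -120.23821414   41.35268061]
cap [ -40.37277472 -141.97547696   39.07895036] ((-41.719539642333984, -141.4925537109375), (21.191844940185547, 27.614927291870117), 89.79925537109375)
```

Call:
{"name": "servo_tool", "arguments": {
  "rotation": [
    [0,0,0],
    [0,0,0],
    [0,0,0],
    [0,0,0],
    [0,0,0],
    [0,0,0],
    [0,0,0],
    [0,0,0]
  ],
  "slide": [
    [0.07,-0.3,0],
    [0.13,-0.635,0],
    [0.13,-0.635,-0.2],
    [0.13,-0.635,-0.4],
    [0.13,-0.635,-0.6],
    [0.13,-0.635,-0.8],
    [0.13,-0.635,-0.9],
    [0.13,-0.635,-0.9]
  ],
  "grip": [-1,-1,-1,-1,-1,-1,-1,-1]
}}

```text
clock: 2.9
position: [510.1, -135.5, 49.8]
ee_rot: [-0.68, 0.733, 0.001, -0.002]
contact_force: [-0.5, 0.1, 0.5]
gripper_width: 0.2
grasp_force: 0.0
```

```bash
sed -i 's/554.8,42.7/555.8,42.6/' h.py
python3 - <<'E'
from h import *
from bench import *
s=read_state();print(s["position"],tt(s["position"]),s["contact_force"])
d=get_image("scene");pickle.dump((s,d),open("s2.pkl","wb"))
cv2.imwrite("pics/s2.png",cv2.resize(d["image"][140:310,220:460,::-1],None,fx=3,fy=3))
E
```

```text
[ 510.08030037 -135.54324261   49.81193307] [ -31.60901727 -181.17995432   49.81193307] [-0.49712115  0.07784794  0.54716404]
```

View pics/s2.png

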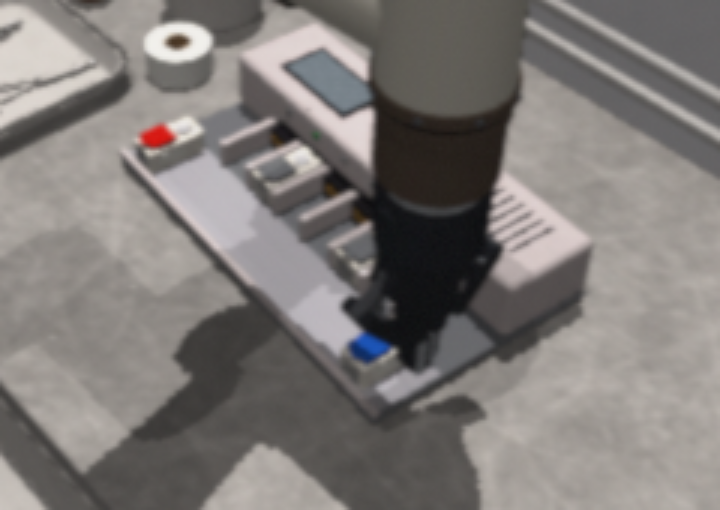

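The finger is just right of blue at the ledge's open end, with nothing in the way. I'll go down and begin the push.

Call:
{"name": "servo_tool", "arguments": {
  "rotation": [
    [0,0,0],
    [0,0,0],
    [0,0,0],
    [0,0,0],
    [0,0,0],
    [0,0,0],
    [0,0,0],
    [0,0,0]
  ],
  "slide": [
    [0,0,-0.07],
    [0,0,-0.14],
    [0,0,-0.14],
    [0.002,0.03,-0.14],
    [0.005,0.06,-0.14],
    [0.007,0.09,-0.14],
    [0.009,0.12,-0.14],
    [0.012,0.15,-0.14]
  ],
  "grip": [-1,-1,-1,-1,-1,-1,-1,-1]
}}

```text
clock: 3.95
position: [513.8, -106.3, 23.5]
ee_rot: [-0.679, 0.734, -0.0, 0.0]
contact_force: [-0.6, -1.3, -0.1]
gripper_width: 0.5
grasp_force: 0.3
```

Call:
{"name": "servo_tool", "arguments": {
  "rotation": [
    [0,0,0],
    [0,0,0],
    [0,0,0],
    [0,0,0],
    [0,0,0],
    [0,0,0],
    [0,0,0],
    [0,0,0]
  ],
  "slide": [
    [0.002,0.03,0],
    [0.005,0.06,0],
    [0.007,0.09,0],
    [0.009,0.12,0],
    [0.012,0.15,0],
    [0.014,0.18,0],
    [0.016,0.2,0],
    [0.016,0.2,0]
  ],
  "grip": [-1,-1,-1,-1,-1,-1,-1,-1]
}}

```text
clock: 4.95
position: [517.0, -66.3, 23.3]
ee_rot: [-0.679, 0.734, 0.0, 0.0]
contact_force: [0.4, -0.4, 0.3]
gripper_width: 0.0
grasp_force: 0.0
```

```bash
cat > look.py <<'E'
import sys
from h import *
from bench import *
s=read_state();print(s["clock"],tt(s["position"]).round(1),s["contact_force"].round(1))
for n in ("scene","top"):
    d=get_image(n);pickle.dump((s,d),open("last_"+n+".pkl","wb"));Q=tt(cloud(d));b,r=masks(d["image"])
    for m,c in((b,"blue"),(r,"red")):
        q=Q[m&(Q[...,2]>34)&(Q[...,2]<48)&(abs(Q[...,1])<200)&(abs(Q[...,0])<90)]
        if len(q)>5: print(n,c,len(q),np.median(q,0).round(1),cv2.minAreaRect(q[:,:2].astype(np.float32)))
    if len(sys.argv)>1:cv2.imwrite(f"pics/{sys.argv[1]}_{n}.png",cv2.resize(d["image"][140:310,220:460,::-1] if n=="scene" else d["image"][110:250,230:430,::-1],None,fx=3,fy=3))
E
python3 look.py p1
```

```text
4.95 [ -30.2 -111.7   23.3] [ 0.4 -0.4  0.3]
scene blue 21 [-51.7 -89.7  40.6] ((-51.883087158203125, -89.63008880615234), (7.115827560424805, 19.508682250976562), 15.87574577331543)
scene red 59 [-42.5 152.8  40.6] ((-44.36772537231445, 153.69781494140625), (26.515125274658203, 22.898723602294922), 2.9218411445617676)
top red 19 [-39.5 159.8  40.9] ((-40.759239196777344, 159.2179718017578), (16.658103942871094, 5.098110675811768), 3.9785280227661133)
```

View pics/p1_scene.png

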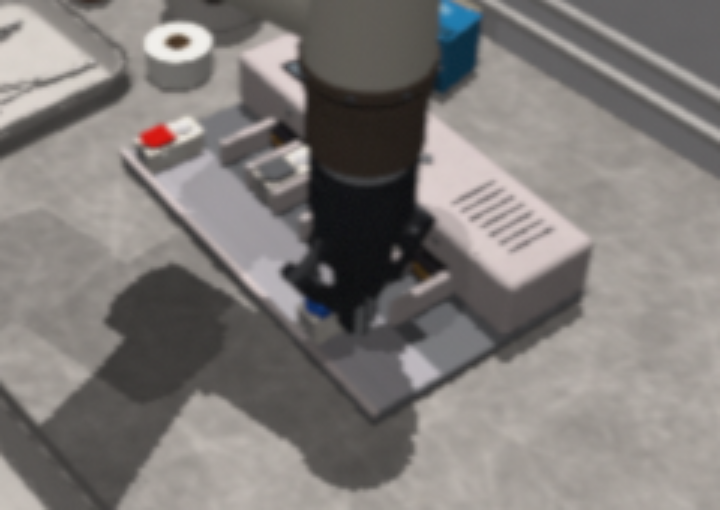

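Blue is at the fingertip on the ledge (crop 320,310) and follows it squarely, so I'll go on.

Call:
{"name": "servo_tool", "arguments": {
  "rotation": [
    [0,0,0],
    [0,0,0],
    [0,0,0],
    [0,0,0],
    [0,0,0],
    [0,0,0],
    [0,0,0],
    [0,0,0]
  ],
  "slide": [
    [0.0024,0.03,0],
    [0.0047,0.06,0],
    [0.007,0.09,0],
    [0.0095,0.12,0],
    [0.012,0.15,0],
    [0.014,0.18,0],
    [0.0165,0.21,0],
    [0.019,0.24,0]
  ],
  "grip": [-1,-1,-1,-1,-1,-1,-1,-1]
}}

```text
clock: 6.05
position: [520.8, -18.3, 23.3]
ee_rot: [-0.679, 0.734, -0.0, 0.0]
contact_force: [-1.2, -0.4, -0.3]
gripper_width: -0.6
grasp_force: 0.1
```

Call:
{"name": "servo_tool", "arguments": {
  "rotation": [
    [0,0,0],
    [0,0,0],
    [0,0,0],
    [0,0,0],
    [0,0,0],
    [0,0,0],
    [0,0,0],
    [0,0,0]
  ],
  "slide": [
    [0.0024,0.03,0],
    [0.0047,0.06,0],
    [0.007,0.09,0],
    [0.0095,0.12,0],
    [0.012,0.15,0],
    [0.014,0.18,0],
    [0.0165,0.21,0],
    [0.019,0.24,0]
  ],
  "grip": [-1,-1,-1,-1,-1,-1,-1,-1]
}}

```text
clock: 7.05
position: [524.6, 29.7, 23.3]
ee_rot: [-0.679, 0.734, -0.0, 0.0]
contact_force: [-0.1, -0.2, 0.7]
gripper_width: 0.1
grasp_force: 0.1
```

```bash
python3 look.py p2
```

```text
7.05 [-30.1 -15.3  23.3] [-0.1 -0.2  0.7]
scene blue 21 [-50.7   6.1  40.5] ((-51.910255432128906, 7.363661766052246), (11.657442092895508, 20.698829650878906), 11.917962074279785)
scene red 60 [-42.8 152.4  40.2] ((-41.88997268676758, 153.15457153320312), (23.299192428588867, 26.06549835205078), 84.3465347290039)
```

Call:
{"name": "servo_tool", "arguments": {
  "rotation": [
    [0,0,0],
    [0,0,0],
    [0,0,0],
    [0,0,0],
    [0,0,0],
    [0,0,0],
    [0,0,0],
    [0,0,0]
  ],
  "slide": [
    [0.001,0.015,0],
    [0.0025,0.03,0],
    [0.0025,0.03,0],
    [0.0,-0.01,0],
    [-0.008,-0.1,0],
    [-0.008,-0.1,0.2],
    [-0.008,-0.1,0.5],
    [-0.008,-0.1,0.8]
  ],
  "grip": [-1,-1,-1,-1,-1,-1,-1,-1]
}}

```text
clock: 8.15
position: [522.2, 7.8, 184.8]
ee_rot: [-0.679, 0.734, 0.0, -0.001]
contact_force: [2.0, 0.4, -0.1]
gripper_width: -0.3
grasp_force: 0.0
```

Call:
{"name": "servo_tool", "arguments": {
  "rotation": [
    [0,0,0],
    [0,0,0],
    [0,0,0],
    [0,0,0],
    [0,0,0]
  ],
  "slide": [
    [-0.1,0.2,0],
    [-0.2,0.4,0],
    [-0.3,0.6,0],
    [-0.3,0.7,0],
    [-0.3,0.7,0]
  ],
  "grip": [-1,-1,-1,-1,-1]
}}

```text
clock: 8.78
position: [463.4, 149.6, 183.3]
ee_rot: [-0.68, 0.733, -0.0, 0.0]
contact_force: [1.2, 0.3, -0.8]
gripper_width: -0.2
grasp_force: 0.0
```

```bash
cat > wl.py <<'E'
import sys
from h import *
from bench import *
s=read_state();d=get_image("wrist");pickle.dump((s,d),open("w2.pkl","wb"))
cv2.imwrite(f"pics/{sys.argv[1]}.png",d["image"][:,:,::-1])
Q=tt(cloud(d,wristT(s,d)));print(s["clock"],tt(s["position"]).round(1));b,r=masks(d["image"])
q=Q[b&(Q[...,2]>34)&(Q[...,2]<45)];print("cap",np.median(q,0).round(1),cv2.minAreaRect(q[:,:2].astype(np.float32)))
m=(abs(Q[...,1]-20)<30)&(Q[...,0]>-62)&(Q[...,0]<-4)&(Q[...,2]>28)&(Q[...,2]<46)
p=Q[m];print("cart",cv2.minAreaRect(p[:,:2].astype(np.float32)),np.percentile(p,[1,99],0).round(1).tolist())
for y in(39,0,-39):
    p=Q[(Q[...,0]>10)&(Q[...,0]<50)&(abs(Q[...,1]-y)<7)&(Q[...,2]>31.5)&(Q[...,2]<36)]
    print(y,len(p),np.median(p,0).round(1),np.percentile(p[:,1],[2,98]).round(1))
E
python3 wl.py w2
```

```text
8.775 [-100.5   99.4  183.3]
cap [-41.5  14.4  39.1] ((-42.39845275878906, 14.447347640991211), (27.7435359954834, 21.661216735839844), 0.3422703146934509)
cart ((-30.878978729248047, 14.6132230758667), (53.756317138671875, 27.388723373413086), 0.16381791234016418) [[-57.2, 1.2, 30.2], [-4.8, 28.3, 40.7]]
39 548 [30.5 39.9 33.2] [36.  45.4]
0 534 [30.4  0.  33.2] [-3.5  3.5]
-39 159 [ 29.4 -36.2  33.3] [-37.1 -35.2]
```

View pics/w2.png

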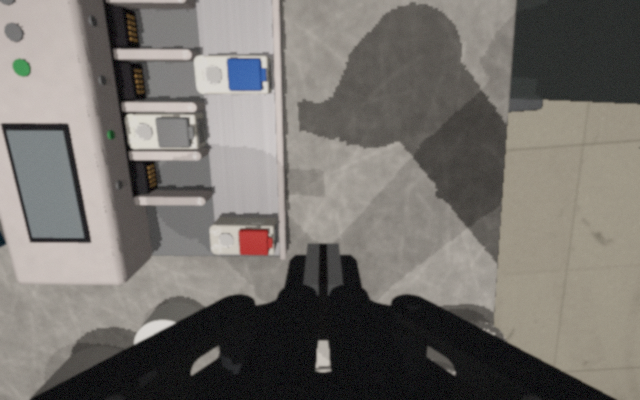

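The wrist view shows blue upright at (235,73), 5 mm short of bay 3, which lies between the dividers at rows 54 and 106. One small extra push is needed.

Call:
{"name": "servo_tool", "arguments": {
  "rotation": [
    [0,0,0],
    [0,0,0],
    [0,0,0],
    [0,0,0],
    [0,0,0],
    [0,0,0],
    [0,0,0],
    [0,0,0]
  ],
  "slide": [
    [0.1,-0.25,0],
    [0.2,-0.5,0],
    [0.3,-0.67,0],
    [0.3,-0.67,0],
    [0.3,-0.67,-0.3],
    [0.3,-0.67,-0.6],
    [0.3,-0.67,-0.8],
    [0.3,-0.67,-0.8]
  ],
  "grip": [-1,-1,-1,-1,-1,-1,-1,-1]
}}

```text
clock: 9.82
position: [520.4, 14.0, 20.5]
ee_rot: [-0.679, 0.734, 0.002, -0.004]
contact_force: [-0.3, -0.1, -0.2]
gripper_width: 0.2
grasp_force: 0.0
```

Call:
{"name": "servo_tool", "arguments": {
  "rotation": [
    [0,0,0],
    [0,0,0],
    [0,0,0],
    [0,0,0],
    [0,0,0],
    [0,0,0],
    [0,0,0]
  ],
  "slide": [
    [0.002,0.025,0],
    [0.004,0.05,0],
    [0.006,0.075,0],
    [0.008,0.1,0],
    [0.009,0.115,0],
    [0.01,0.125,0],
    [0.01,0.125,0]
  ],
  "grip": [-1,-1,-1,-1,-1,-1,-1]
}}

```text
clock: 10.7
position: [524.9, 40.4, 23.3]
ee_rot: [-0.679, 0.734, 0.0, -0.0]
contact_force: [-0.9, 0.5, -0.0]
gripper_width: -0.4
grasp_force: 0.0
```

```bash
python3 look.py
```

```text
10.7 [-30.6  -4.6  23.3] [-0.9  0.5 -0. ]
scene blue 22 [-50.2  17.8  40. ] ((-51.533233642578125, 18.20966339111328), (8.002610206604004, 18.416790008544922), 14.750114440917969)
scene red 60 [-41.8 152.6  40.7] ((-42.57686233520508, 152.90013122558594), (22.008909225463867, 25.52953338623047), 79.62824249267578)
```

Call:
{"name": "servo_tool", "arguments": {
  "rotation": [
    [0,0,0],
    [0,0,0],
    [0,0,0],
    [0,0,0],
    [0,0,0]
  ],
  "slide": [
    [-0.003,-0.04,0],
    [-0.008,-0.1,0],
    [-0.008,-0.1,0.2],
    [-0.008,-0.1,0.5],
    [-0.008,-0.1,0.8]
  ],
  "grip": [-1,-1,-1,-1,-1]
}}

```text
clock: 11.42
position: [522.8, 19.2, 184.8]
ee_rot: [-0.679, 0.734, 0.0, -0.0]
contact_force: [0.9, -0.4, -0.1]
gripper_width: -0.2
grasp_force: 0.0
```

Call:
{"name": "servo_tool", "arguments": {
  "rotation": [
    [0,0,0],
    [0,0,0],
    [0,0,0],
    [0,0,0],
    [0,0,0]
  ],
  "slide": [
    [-0.1,0.2,0],
    [-0.2,0.4,0],
    [-0.3,0.6,0],
    [-0.3,0.65,0],
    [-0.3,0.65,0]
  ],
  "grip": [-1,-1,-1,-1,-1]
}}

```text
clock: 12.05
position: [463.5, 150.2, 183.3]
ee_rot: [-0.68, 0.734, -0.0, -0.0]
contact_force: [-0.3, 0.2, -0.2]
gripper_width: -0.1
grasp_force: 0.0
```

```bash
python3 wl.py w3
```

```text
12.05 [-100.5  100.   183.3]
cap [-42.1  19.3  39.1] ((-42.747840881347656, 19.362855911254883), (27.20256996154785, 21.781259536743164), 0.22262583673000336)
cart ((-31.10438346862793, 19.620012283325195), (54.106712341308594, 27.624122619628906), 0.13258442282676697) [[-57.5, 6.0, 30.0], [-4.5, 33.4, 40.5]]
39 560 [30.2 39.7 33.3] [35.8 45.9]
0 534 [30.2  0.3 33.3] [-3.1  3.4]
-39 139 [ 29.  -35.7  33.1] [-36.7 -35.2]
```

Call:
{"name": "servo_tool", "arguments": {
  "rotation": [
    [0,0,0],
    [0,0,0],
    [0,0,0],
    [0,0,0],
    [0,0,0],
    [0,0,0],
    [0,0,0],
    [0,0,0]
  ],
  "slide": [
    [0,-0.2,0],
    [0,-0.403,0],
    [0,-0.403,0],
    [0,-0.403,-0.2],
    [0,-0.403,-0.5],
    [0,-0.403,-0.75],
    [0,-0.403,-0.79],
    [0,-0.403,-0.79]
  ],
  "grip": [-1,-1,-1,-1,-1,-1,-1,-1]
}}

```text
clock: 13.1
position: [464.3, 69.8, 25.8]
ee_rot: [-0.679, 0.734, -0.0, 0.0]
contact_force: [0.2, 1.1, 0.5]
gripper_width: -0.0
grasp_force: 0.0
```

Call:
{"name": "servo_tool", "arguments": {
  "rotation": [
    [0,0,0],
    [0,0,0],
    [0,0,0],
    [0,0,0],
    [0,0,0],
    [0,0,0],
    [0,0,0],
    [0,0,0]
  ],
  "slide": [
    [0.02,-0.0015,0],
    [0.045,-0.0035,0],
    [0.07,-0.0055,0],
    [0.095,-0.0075,0],
    [0.12,-0.0095,0],
    [0.145,-0.0115,0],
    [0.17,-0.0135,0],
    [0.17,-0.0135,0]
  ],
  "grip": [-1,-1,-1,-1,-1,-1,-1,-1]
}}

```text
clock: 14.1
position: [497.9, 67.0, 25.2]
ee_rot: [-0.679, 0.734, -0.0, 0.0]
contact_force: [-0.5, 0.3, 0.0]
gripper_width: 0.5
grasp_force: 0.0
```

```bash
python3 look.py p4
```

```text
14.1 [-59.6  19.8  25.2] [-0.5  0.3  0. ]
scene blue 54 [-30.6  17.9  40.6] ((-32.035423278808594, 20.499387741088867), (23.346282958984375, 23.728788375854492), 85.25074768066406)
scene red 59 [-42.4 152.1  40.5] ((-41.932701110839844, 154.61471557617188), (26.24837875366211, 23.71329116821289), 60.987159729003906)
top red 77 [-41.3 152.4  40.4] ((-42.417625427246094, 151.71607971191406), (21.901845932006836, 19.332063674926758), 6.9379167556762695)
```

View pics/p4_scene.png

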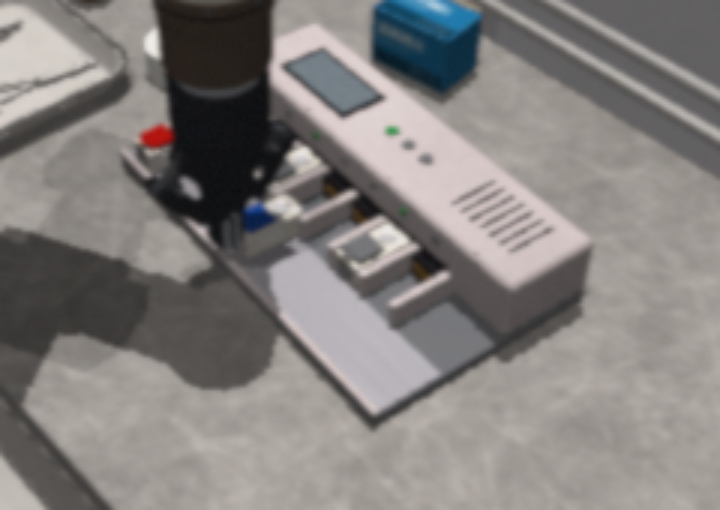

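Blue's nose has entered bay 3 (crop 285,210), with bay 2's grey cartridge beyond it to the left. I'll go on pushing and watch the force.

Call:
{"name": "servo_tool", "arguments": {
  "rotation": [
    [0,0,0],
    [0,0,0],
    [0,0,0],
    [0,0,0],
    [0,0,0],
    [0,0,0],
    [0,0,0],
    [0,0,0]
  ],
  "slide": [
    [0.025,-0.002,0],
    [0.05,-0.004,0],
    [0.075,-0.006,0],
    [0.1,-0.008,0],
    [0.125,-0.01,0],
    [0.15,-0.012,0],
    [0.175,-0.014,0],
    [0.175,-0.014,0]
  ],
  "grip": [-1,-1,-1,-1,-1,-1,-1,-1]
}}

```text
clock: 15.2
position: [532.9, 64.2, 25.3]
ee_rot: [-0.679, 0.734, -0.0, 0.0]
contact_force: [0.7, -0.3, -0.1]
gripper_width: -0.0
grasp_force: 0.0
```

```bash
python3 look.py
```

```text
15.2 [-24.5  19.8  25.3] [ 0.7 -0.3 -0.1]
scene blue 51 [ 4.4 18.4 40.6] ((3.393299102783203, 20.042278289794922), (22.409521102905273, 22.87232780456543), 0.2365126609802246)
scene red 60 [-42.5 153.   40.7] ((-43.337867736816406, 153.917236328125), (25.378480911254883, 23.420082092285156), 6.103145599365234)
```

Call:
{"name": "servo_tool", "arguments": {
  "rotation": [
    [0,0,0],
    [0,0,0],
    [0,0,0],
    [0,0,0]
  ],
  "slide": [
    [0.01,-0.001,0],
    [0.02,-0.0015,0],
    [0.03,-0.0025,0],
    [0.03,-0.0025,0]
  ],
  "grip": [-1,-1,-1,-1]
}}

```text
clock: 15.8
position: [537.4, 63.5, 25.2]
ee_rot: [-0.679, 0.734, 0.001, -0.001]
contact_force: [-3.4, 0.7, 1.9]
gripper_width: -0.2
grasp_force: 2.1
```

Call:
{"name": "servo_tool", "arguments": {
  "rotation": [
    [0,0,0],
    [0,0,0],
    [0,0,0],
    [0,0,0],
    [0,0,0]
  ],
  "slide": [
    [0.01,-0.001,0],
    [0.02,-0.0015,0],
    [0.03,-0.0025,0],
    [0.04,-0.003,0],
    [0.04,-0.003,0]
  ],
  "grip": [-1,-1,-1,-1,-1]
}}

```text
clock: 16.42
position: [545.3, 62.7, 25.1]
ee_rot: [-0.679, 0.734, 0.0, -0.001]
contact_force: [-4.9, -0.1, 3.2]
gripper_width: -0.2
grasp_force: 2.8
```

Call:
{"name": "servo_tool", "arguments": {
  "rotation": [
    [0,0,0],
    [0,0,0],
    [0,0,0]
  ],
  "slide": [
    [0.005,-0.0005,0],
    [0.01,-0.001,0],
    [0.01,-0.001,0]
  ],
  "grip": [-1,-1,-1]
}}

```text
clock: 16.8
position: [547.4, 62.7, 25.1]
ee_rot: [-0.679, 0.734, 0.001, -0.001]
contact_force: [-7.0, 1.3, 4.0]
gripper_width: 0.1
grasp_force: 3.5
```

Call:
{"name": "servo_tool", "arguments": {
  "rotation": [
    [0,0,0],
    [0,0,0],
    [0,0,0]
  ],
  "slide": [
    [0.005,-0.0005,0],
    [0.01,-0.001,0],
    [0.01,-0.001,0]
  ],
  "grip": [-1,-1,-1]
}}

```text
clock: 17.18
position: [547.6, 62.6, 25.1]
ee_rot: [-0.679, 0.734, 0.002, -0.002]
contact_force: [-10.5, 3.4, 6.6]
gripper_width: 0.3
grasp_force: 6.3
```

```bash
python3 look.py p5
```

```text
17.175 [-9.7 19.3 25.1] [-10.5   3.4   6.6]
scene blue 46 [19.  18.3 40.8] ((19.781558990478516, 17.584716796875), (27.892995834350586, 18.982654571533203), 60.99306106567383)
scene red 60 [-42.3 152.1  40.6] ((-42.762813568115234, 153.40895080566406), (24.905864715576172, 22.097429275512695), 4.698914527893066)
```

View pics/p5_scene.png

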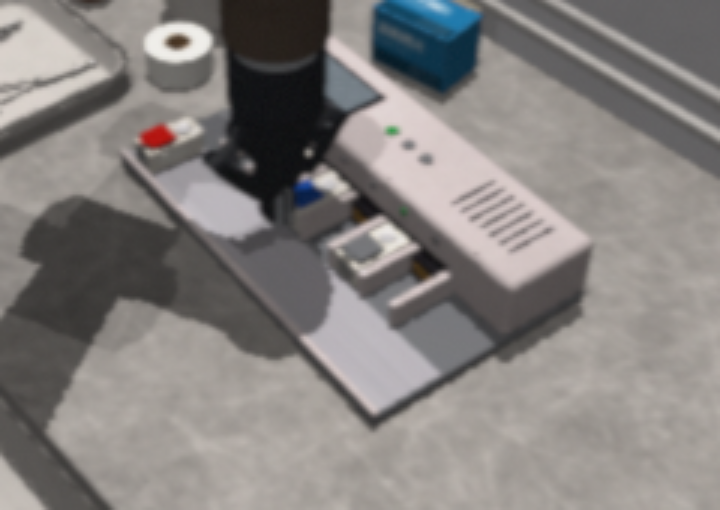

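Blue stands deep in bay 3 (crop 310,190). The tool stopped at the predicted depth and the force is rising, so it is at the stop. I'll press a little more, back off and check.

Call:
{"name": "servo_tool", "arguments": {
  "rotation": [
    [0,0,0],
    [0,0,0],
    [0,0,0],
    [0,0,0],
    [0,0,0],
    [0,0,0],
    [0,0,0],
    [0,0,0]
  ],
  "slide": [
    [0.007,-0.0005,0],
    [0.015,-0.001,0],
    [0.015,-0.001,0],
    [-0.02,0.0015,0],
    [-0.1,0.008,0],
    [-0.3,0.024,0.05],
    [-0.42,0.03,0.4],
    [-0.42,0.03,0.75]
  ],
  "grip": [-1,-1,-1,-1,-1,-1,-1,-1]
}}

```text
clock: 18.27
position: [467.2, 68.8, 158.3]
ee_rot: [-0.68, 0.733, -0.001, 0.001]
contact_force: [2.0, 1.3, 0.7]
gripper_width: -0.6
grasp_force: 0.0
```

Call:
{"name": "servo_tool", "arguments": {
  "rotation": [
    [0,0,0],
    [0,0,0],
    [0,0,0],
    [0,0,0]
  ],
  "slide": [
    [0.05,0.2,0],
    [0.1,0.4,0],
    [0.1,0.4,0],
    [0.1,0.4,0]
  ],
  "grip": [-1,-1,-1,-1]
}}

```text
clock: 18.77
position: [487.7, 148.7, 156.8]
ee_rot: [-0.679, 0.734, -0.0, 0.001]
contact_force: [-0.0, 0.4, -0.1]
gripper_width: 0.2
grasp_force: 0.0
```

```bash
python3 wl.py w6
python3 - <<'E'
from h import *
s,d=pickle.load(open("w2.pkl","rb"));Q=tt(cloud(d,wristT(s,d)))
for c in(58.5,19.5):
    p=Q[(abs(Q[...,1]-c)<10)&(Q[...,0]>-40)&(Q[...,0]<57)&(Q[...,2]>29)&(Q[...,2]<46)];print(c,np.percentile(p[:,0],[1,99]))
    p=p[p[:,2]>37];print("cap",p.mean(0),np.percentile(p[:,0],[2,98]))
E
```

```text
18.775 [-76.2 100.4 156.8]
cap [17.4 19.8 39.1] ((16.633848190307617, 19.600547790527344), (27.741065979003906, 21.76848030090332), 0.21387773752212524)
58.5 [ 2.11821282 56.42778638]
cap [17.86186121 58.50338576 39.14609859] [ 3.85679695 31.25670893]
19.5 [ 1.9755562  56.33116397]
cap [17.86126201 19.39430699 39.14053227] [ 3.69952376 31.14520452]Traceback (most recent call last):
  File "wl.py", line 9, in <module>
    p=Q[m];print("cart",cv2.minAreaRect(p[:,:2].astype(np.float32)),np.percentile(p,[1,99],0).round(1).tolist())
                                                                    ~~~~~~~~~~~~~^^^^^^^^^^^^
    return _quantile_unchecked(
        a, q, axis, out, overwrite_input, method, keepdims, weights)
    return _ureduce(a,
                    func=_quantile_ureduce_func,
    ...<5 lines>...
                    overwrite_input=overwrite_input,
                    method=method)
    r = func(a, **kwargs)
    result = _quantile(arr,
                       quantiles=q,
    ...<2 lines>...
                       out=out,
                       weights=wgt)
    slices_having_nans = np.isnan(arr[-1, ...])
                                  ~~~^^^^^^^^^
IndexError: index -1 is out of bounds for axis 0 with size 0
```

View pics/w6.png

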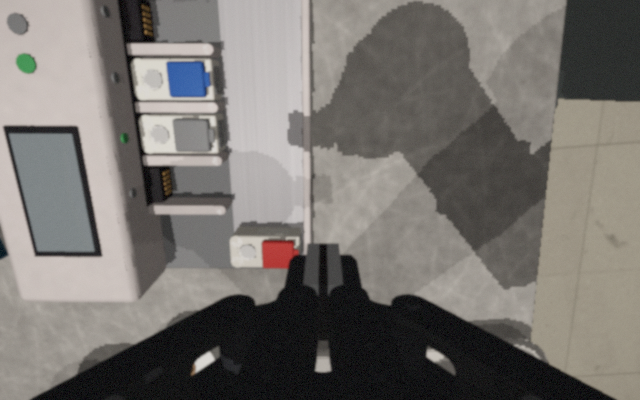

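Blue at (175,78) sits next to loaded_a (178,133), with its rear at x = 2.0 against 2.1 mm, so it is fully home. Red, the greys and the roll haven't moved.

```bash
python3 -c "
from bench import *
print(job_done())"
```

```text
the job is handed in; nothing more can be done
None
```

The blue cartridge was pushed along the ledge and into bay three until it stopped, level with the fully home cartridge in bay two; the red and grey cartridges and the label roll stayed put, and the job was handed in after about 19 s of robot time.

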